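Tip mixed pins through a length sorter

TASK

Sort the mixed pins by length. Carry the orange tray level by its bow and stand it on the sorter's ledge, close up to the step with its spout over the deck, and let go; then take it by the round bar at its back and tip it forward, its front staying where it is, so that the short pins roll into the yellow lane and the long ones into the blue lane. Set the empty tray back down flat on the ledge, let go, and leave the other tools where they lie.

Things in the scene. Friction and masses are not known exactly. Their poses are not given: they have to be found in the camera images.
- sorter: Fixed grey pin sorter (black mat on its ledge) on the bench, 324 mm long (x), 180 mm wide (y). Origin: centre of its underside; x is the way the pins roll (downhill), z up. Along x: flat ledge (-160 to -45 mm), deck falling 12 degrees (-45 to -5 mm), short lane (-5 to 95), long lane (99 to 159), 86 mm high end wall. Side walls 168 mm apart stand 26 mm above the deck.
- ledge (a point): Middle of the front of the ledge on its flat top, 80 mm above the bench, at the foot of a 7 mm step up to the deck. The ledge is 115 mm long, open at the back; blue cheeks at its sides, 175 mm apart, 16 mm high, flared outward above (about 200 mm over all), guide the tray.
- short_lane (a point): Middle of the yellow floor of the short lane, a pit 100 mm long, floor 8 mm above the bench. A rail slopes on along either side above it, 120 mm clear between: short pins drop through, long pins roll over on the rails. Axes as the sorter's.
- long_lane (a point): Middle of the blue floor of the long lane, a pit 60 mm long beyond the short lane, floor 8 mm above the bench. Axes as the sorter's.
- tray: Loose orange tray, 100 mm long (x), 164 mm wide (y), about 0.55 kg loaded, on two 8 mm high black runners. Origin: centre of its underside, on the runners' soles. Side and rear walls reach 38 mm; at its front (+x) only a 3 mm lip above the floor, then a flat spout 15 mm long (tip at x 65 mm, its underside 8 mm up). Pins roll out when it is tipped forward 50 to 60 degrees.
- carry_grip (a point): Centre of the black rubber sleeve on the steel carrying bow that spans the tray from side to side at mid-length, 88 mm above the tray's underside: 15 mm square, 70 mm long along the tray's y; grasped across the tray's x. For carrying the tray level.
- rear_bar (a point): Middle of the black round bar behind the tray, at tray x -90 mm, 36 mm above its underside: 10 mm thick, 70 mm long along the tray's y, 35 mm clear of the rear wall; grasp across the tray's x; it can turn in the fingers. Lifting it in an arc tips the tray about its spout's tip, which comes to rest on the deck.
- tray_front (a point): Middle of the front end of the tray's underside (front of the runners, tray x +50 mm); it goes against the foot of the step, with the spout reaching over onto the deck.
- tray_floor (a point): Middle of the tray's inner floor, 12 mm above its underside.
- long_a_centre (a point): Centre of a loose long aluminium pin: round bar 150 mm long, 20 mm diameter with domed ends; its y axis runs along its length. At the start it lies in the tray across its width, parallel to the others, in any order.
- long_b_centre (a point): Centre of a loose long aluminium pin: round bar 150 mm long, 20 mm diameter with domed ends; its y axis runs along its length. At the start it lies in the tray across its width, parallel to the others, in any order.
- short_a_centre (a point): Centre of a loose short brass pin: round bar 76 mm long, 20 mm diameter with domed ends; its y axis runs along its length. At the start it lies in the tray across its width, parallel to the others, in any order.
- short_b_centre (a point): Centre of a loose short brass pin: round bar 76 mm long, 20 mm diameter with domed ends; its y axis runs along its length. At the start it lies in the tray across its width, parallel to the others, in any order.
- long_a: The first long pin (see its centre point).
- long_b: The second long pin.
- short_a: The first short pin.
- short_b: The second short pin.
- pen: Bystander: loose marker pen, red and white, about 135 mm, near the front edge right of the middle; leave it where it lies.
- key: Bystander: loose hex key, black, 104 mm, to the left of the sorter; leave it where it lies.
- driver: Bystander: loose red screwdriver, 174 mm, to the left of the sorter; leave it where it lies.
- brush: Bystander: loose dusting brush, 168 mm with a wooden handle, behind the tray; leave it where it lies.
- stone: Bystander: loose green dressing stone, 100 x 25 mm, behind and between sorter and tray; leave it where it lies.

How it is judged:
On the way, in this order (a step that is already met when the one before it is completed fails the run):
1. the tray stands level on the ledge, spout over the deck, released, with all four pins still in it (x of tray_front in the frame of sorter between -0.07 and -0.038 m and y of tray_front in the frame of sorter between -0.02 and 0.02 m and z of tray_floor in the frame of sorter between 0.084 and 0.102 m and angle between tray's own z axis and vertical below 0.12 rad and contact force between the fingers and tray below 0.1 N and linear speed of tray below 0.02 m/s and x of long_a_centre in the frame of tray between -0.055 and 0.055 m and y of long_a_centre in the frame of tray between -0.085 and 0.085 m and z of long_a_centre in the frame of tray between 0 and 0.055 m and x of long_b_centre in the frame of tray between -0.055 and 0.055 m and y of long_b_centre in the frame of tray between -0.085 and 0.085 m and z of long_b_centre in the frame of tray between 0 and 0.055 m and x of short_a_centre in the frame of tray between -0.055 and 0.055 m and y of short_a_centre in the frame of tray between -0.085 and 0.085 m and z of short_a_centre in the frame of tray between 0 and 0.055 m and x of short_b_centre in the frame of tray between -0.055 and 0.055 m and y of short_b_centre in the frame of tray between -0.085 and 0.085 m and z of short_b_centre in the frame of tray between 0 and 0.055 m and angle between the x axis of tray and the x axis of sorter, either way round below 0.15 rad), for 0.2 s.
2. the tray is tipped forward by more than 30 degrees with its front still at the ledge's step (angle between tray's own z axis and vertical above 0.52 rad and distance between tray_front and ledge below 0.045 m), for 0.1 s.
At the end, for the whole second after the job is handed in: Short pins at rest in the yellow lane, long pins at rest in the blue lane, centres inside the lane and below 55 mm; the empty tray stands on the ledge again, front edge within 25 mm of the step and 20 mm of its middle, level within 0.12 rad, at rest, released; other tools moved under 30 mm (x of tray_front in the frame of sorter between -0.07 and -0.038 m and y of tray_front in the frame of sorter between -0.02 and 0.02 m and z of tray_floor in the frame of sorter between 0.084 and 0.102 m and angle between tray's own z axis and vertical below 0.12 rad and contact force between the fingers and tray below 0.1 N and linear speed of tray below 0.02 m/s and x of long_a_centre in the frame of sorter between 0.097 and 0.16 m and y of long_a_centre in the frame of sorter between -0.084 and 0.084 m and z of each of long_a_centre, long_b_centre, short_a_centre, short_b_centre in the frame of sorter below 0.055 m and linear speed of each of long_a, long_b, short_a, short_b below 0.03 m/s and x of long_b_centre in the frame of sorter between 0.097 and 0.16 m and y of long_b_centre in the frame of sorter between -0.084 and 0.084 m and x of short_a_centre in the frame of sorter between -0.005 and 0.097 m and y of short_a_centre in the frame of sorter between -0.084 and 0.084 m and x of short_b_centre in the frame of sorter between -0.005 and 0.097 m and y of short_b_centre in the frame of sorter between -0.084 and 0.084 m); the robot touches nothing.
It fails at once if the marker pen is moved by more than 30 mm (distance of pen from where it was at the start of the episode above 0.03 m).
It fails at once if the hex key is moved by more than 30 mm (distance of key from where it was at the start of the episode above 0.03 m).
It fails at once if the red screwdriver is moved by more than 30 mm (distance of driver from where it was at the start of the episode above 0.03 m).
It fails at once if the dusting brush is moved by more than 30 mm (distance of brush from where it was at the start of the episode above 0.03 m).
It fails at once if the green dressing stone is moved by more than 30 mm (distance of stone from where it was at the start of the episode above 0.03 m).
It also fails if it takes over 64 s, if anything falls off the work surface, if the arm or the gripper's body presses on something with over 40 N, if the wrist force passes 120 N, or if a joint passes its speed limit or range.

ROBOT

A 6-joint arm with a two-finger parallel gripper is mounted at the origin on a cart in front of the work surface, level with it; the furniture and walls round the work are solid. World frame = base frame: x ahead of the robot, y to its left, z up, the work surface at z = 0. Lengths are in m, angles in rad, forces in N, time in s.
With the tool pointing down it reaches from about 0.35 to 0.975 m from the base axis. Payload 4.9 kg.
Tool frame: the origin (TCP) lies on the front face of the gripper's body, between the roots of the fingers; the fingertips stand ctrl.finger_overhang ahead of it and the grasp point (between the pads) lies 54 mm ahead of it (ctrl.finger_overhang is the distance from the TCP to the fingertips, in m); z points along the fingers, y is the line along which they close (so a half turn about z gives the same grasp; the last joint's range is limited). The gripper opens to 85 mm and grips with 20 to 120 N. Pads are 22 mm wide; open, the fingers measure 114 mm over their backs; the gripper's body (76 mm by 85 mm) begins 54 mm behind the grasp point. The pads swing forward as they close: fully open they stand 13 mm farther back than shut.
Start: joints at [-1.266, 0.053, 1.613, -0, 1.476, -0.119], TCP at [0.257, -0.57, 0.304] pointing down, gripper open.
Joint ranges: [-3.01, 3.01], [-1.01, 2.22], [0.06, 2.58], [-1.02, 4.17], [0.09, 2.62], [-3.14, 3.14]. Speed limits (rad/s): [2.57, 2.57, 3.14, 3.14, 3.14, 3.14].

INTERFACE

Orientations are given as a rotation vector (axis times angle).
In Python, from station import ctrl, vision gives the robot as it stands. The module is installed in compiled form; this text tells all that it offers.
- The arm moves only by the tool drive_tool, never from a script. Its argument "rows" is a list of rows, each a list of 2 entries, a list of its own where there are three numbers: the shift along the tool's x, y, z in m, then the turn about the tool's z in rad. A call has 1 to 10 rows; each row shifts and turns the commanded pose from where the row before left it, along the tool's axes as they then stand; what a row does not reach is not made up. A row lasts 1/10 s, in which the tool goes at most 50 mm and 8.59 degrees, less where a joint would pass 70% of its speed; a pose out of reach is approached as far as the arm can. A call with a gripper value outside its range is refused whole. "jaw" is the closure, from 0 (fully open) to 1 (shut), set as the call begins (left out, the last holds). The fingers move at their own pace and stop on an object; "grip_force" is the grip in N (left out, the last holds). Time passes only in rows, so rows that do not move let the fingers close. It gives the time, the measured TCP pose, the force, the opening and the grip force at its end, in the units of the state.
- ctrl.get_obs(): the state, without advancing time (a new reading comes with each control period).
- vision.get_image(name): name is "scene" or "top" or "wrist"; returns a dict with "image" (400x640x3 uint8, blue, green, red), "vertical_fov" (degrees; the focal length in pixels is half the picture's height over the tangent of half this angle, whatever the lens; pixels are square), "cx", "cy" (the principal point, pixels), "R" (3x3) and "t" (3): a world point X has camera coordinates R X + t. Camera axes: x right, y down, z forward; pixel columns grow to the right and rows downward; lengths in m; the calibration is good to about 2 mm. The wrist camera is an equidistant fisheye: a pixel r from the principal point sees the ray r / f radians off the axis. A picture is of the moment at which its call begins. There is no depth.
- ctrl.finish_job(): hands the job in; it is judged then, once.
The state is a dict: "t": time; "q": joint angles; "dq": joint speeds; "effort": joint torques, N m; "tool_pos": TCP position; "tool_rot": TCP orientation; "contact_force": force on the tool from outside, world axes, zero at the start; "wrist_torque": the same for the moment, N m; "opening": finger opening in m; "grip_force": force on a finger pad.
Only numpy, scipy, OpenCV 4.12 (cv2) and the standard library are available. Lean on these libraries where they do the work, as an engineer would, in place of code of your own. Each camera call takes 0.05 s, during which the arm holds its last target. There are 200 camera calls.

## Working session

There is one attempt and no reset: what is moved stays moved. The work goes in short steps, Python scripts to look and compute and a tool call to move; the robot and the scene stay as the last step left them, time stands still between calls to the robot, and variables do not carry over. Pictures are saved under pics/ and viewed, at most 10 in all, crops included, and the job is handed in when it is done.

Besides the shell and the picture viewer there is one more tool, called after ">>>" by a JSON object that holds its "name" and its "arguments". drive_tool: Moves the arm, as the interface text tells. Its arguments: {"type":"object","properties":{"rows":{"type":"array","items":{"type":"array"}},"jaw":{"type":"number"},"grip_force":{"type":"number"}},"required":["rows"]}

```bash
mkdir -p pics; cat > h.py <<'E'
import numpy as np, cv2
from station import ctrl, vision
def shot(n,fn=None):
    d=vision.get_image(n)
    if fn: cv2.imwrite('pics/'+fn,d['image'])
    return d
def ray(d,u,v):
    h=d['image'].shape[0]; f=h/2/np.tan(np.radians(d['vertical_fov'])/2)
    x=np.array([u-d['cx'],v-d['cy']],float)
    R=np.array(d['R']);t=np.array(d['t'])
    if d.get('name')=='wrist':
        r=np.hypot(*x);th=r/f; c=np.array([*(x/max(r,1e-9)*np.sin(th)),np.cos(th)])
    else: c=np.array([*(x/f),1.0])
    return -R.T@t, R.T@c
def onz(d,u,v,z):
    o,r=ray(d,u,v); return o+r*(z-o[2])/r[2]
def proj(d,X):
    h=d['image'].shape[0]; f=h/2/np.tan(np.radians(d['vertical_fov'])/2)
    c=np.array(d['R'])@np.array(X)+np.array(d['t'])
    if d.get('name')=='wrist':
        r=np.hypot(c[0],c[1]);th=np.arctan2(r,c[2]); return np.array([d['cx'],d['cy']])+f*th*c[:2]/max(r,1e-9)
    return np.array([d['cx'],d['cy']])+f*c[:2]/c[2]
def w():
    d=vision.get_image('wrist');d['name']='wrist';return d
E
python3 - <<'E'
from h import *
for n in('scene','top'):
    d=shot(n,n+'0.png'); print(n,d['vertical_fov'],d['cx'],d['cy'],(-np.array(d['R']).T@np.array(d['t'])).round(3))
o=ctrl.get_obs();print(o['tool_pos'],o['tool_rot'],ctrl.finger_overhang,o['t'],o['opening'])
E
```

```text
scene 45.89983401097821 320.7012574793122 197.91067706675986 [-0.452 -0.456  1.332]
top 55.46423599810796 316.82339973589507 203.1188358338824 [0.328 0.024 1.099]
[ 0.25687285 -0.56928076  0.30277218] [-3.06952154e+00 -6.60359640e-01  2.72049968e-04] 0.0726 0.1 0.08535877318144308
```

View pics/top0.png

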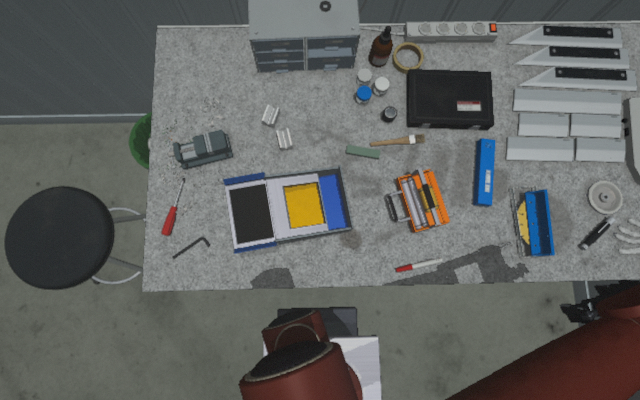

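View pics/scene0.png

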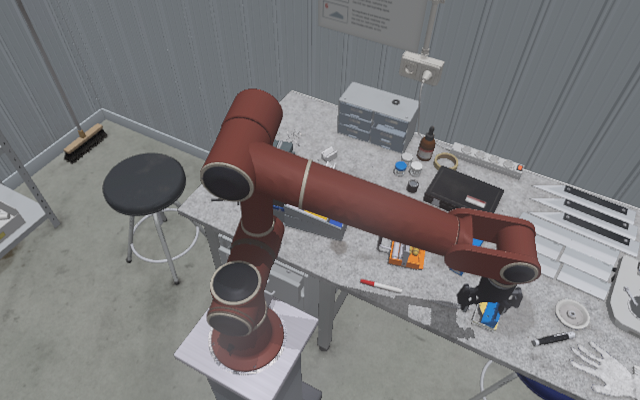

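The top view shows the sorter at (288,208), running downhill to the image's right. The tray is at (422,200) with its bar at its left, and the pen is at (418,265), the stone at (362,152) and the brush at (400,141). The scene view is mostly hidden by the arm.

```bash
python3 - <<'E'
from h import *
im=cv2.imread('pics/top0.png')
c=im[160:260,215:460]; cv2.imwrite('pics/c1.png',cv2.resize(c,None,fx=3.2,fy=3.2,interpolation=cv2.INTER_CUBIC))
d=shot('top')
hsv=cv2.cvtColor(d['image'],cv2.COLOR_BGR2HSV)
def big(m,x0,x1,y0,y1):
    z=np.zeros_like(m);z[y0:y1,x0:x1]=m[y0:y1,x0:x1]
    cs,_=cv2.findContours(z,cv2.RETR_EXTERNAL,cv2.CHAIN_APPROX_NONE)
    return cv2.minAreaRect(np.vstack([k for k in cs if cv2.contourArea(k)>30]))
def rep(n,r,z):
    P=np.array([onz(d,*p,z) for p in cv2.boxPoints(r)]); print(n,np.round(r[0],1),'ctr',P.mean(0).round(4),'corners',P[:,:2].round(4).tolist())
    for i in range(2):
        e=P[i+1]-P[i]; print('  edge',np.linalg.norm(e).round(4),np.degrees(np.arctan2(e[1],e[0])).round(2))
rep('yellow',big(cv2.inRange(hsv,(20,120,80),(35,255,255)),260,345,170,250),.008)
rep('blue',big(cv2.inRange(hsv,(105,120,60),(125,255,255)),318,355,165,245),.008)
rep('mat',big(cv2.inRange(d['image'],(0,0,0),(40,40,40)),225,280,180,250),.080)
rep('orange',big(cv2.inRange(hsv,(4,150,120),(19,255,255)),385,460,160,240),.038)
E
```

```text
yellow [303.7 204.6] ctr [0.5234 0.0377 0.008 ] corners [[0.5776, 0.0956], [0.5923, -0.0023], [0.4688, -0.0193], [0.4549, 0.0768]]
  edge 0.099 -81.46
  edge 0.1247 -172.19
blue [332.8 201.6] ctr [ 0.5306 -0.0473  0.008 ] corners [[0.6054, -0.0071], [0.6152, -0.0627], [0.4556, -0.0869], [0.4464, -0.0326]]
  edge 0.0565 -79.97
  edge 0.1614 -171.36Traceback (most recent call last):
  File "<stdin>", line 16, in <module>
  File "<stdin>", line 9, in big
    return _nx.concatenate(arrs, 0, dtype=dtype, casting=casting)
           ~~~~~~~~~~~~~~~^^^^^^^^^^^^^^^^^^^^^^^^^^^^^^^^^^^^^^^
ValueError: need at least one array to concatenate
```

View pics/c1.png

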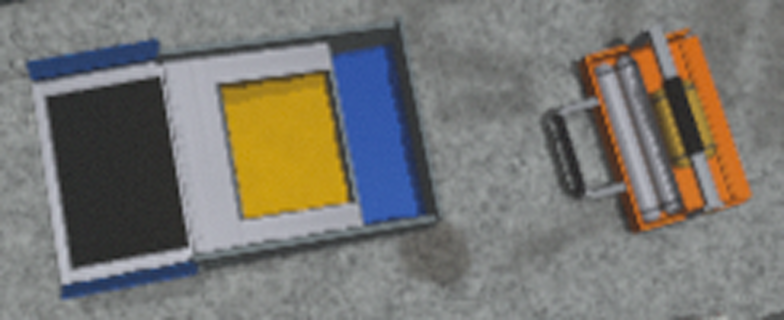

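The crop shows the mat with corners at about (47,95), (160,77), (187,247) and (72,268). The tray's bar is at (567,152) and its sleeve at (686,118), with the two long pins at the rear and the short ones near the front.

```bash
python3 - <<'E'
from h import *
d=shot('top'); im=d['image']
hsv=cv2.cvtColor(im,cv2.COLOR_BGR2HSV)
def big(m,x0,x1,y0,y1):
    z=np.zeros_like(m);z[y0:y1,x0:x1]=m[y0:y1,x0:x1]
    cs,_=cv2.findContours(z,cv2.RETR_EXTERNAL,cv2.CHAIN_APPROX_NONE)
    return cv2.minAreaRect(np.vstack([k for k in cs if cv2.contourArea(k)>30]))
def rep(n,r,z):
    P=np.array([onz(d,*p,z) for p in cv2.boxPoints(r)]); print(n,np.round(r[0],1),'ctr',P.mean(0).round(4),'corners',P[:,:2].round(4).tolist())
    for i in range(2):
        e=P[i+1]-P[i]; print('  edge',np.linalg.norm(e).round(4),np.degrees(np.arctan2(e[1],e[0])).round(2))
rep('mat',big(cv2.inRange(im,(0,0,0),(70,60,60)),226,276,182,246),.080)
rep('orange',big(cv2.inRange(hsv,(4,150,120),(19,255,255)),385,460,160,240),.038)
rep('bar',big(cv2.inRange(im,(0,0,0),(75,70,70)),384,398,190,224),.036)
rep('sleeve',big(cv2.inRange(im,(0,0,0),(70,70,70)),420,438,180,212),.092)
f=lambda u,v,z:onz(d,215+u/3.2,160+v/3.2,z).round(4)
for n,u,v,z in[('endwall L',398,22,.086),('endwall R',437,217,.086),('mat1',47,95,.08),('mat2',160,77,.08),('mat3',187,247,.08),('mat4',72,268,.08),('bar end',550,112,.036),('bar end2',575,195,.036),('slv',675,80,.094),('slv2',697,152,.094),('rearL',587,58,.038),('rearR',638,230,.038),('yel1',218,87,.008),('y2',330,72,.03),('y3',353,205,.008),('y4',243,220,.008)]: print(n,f(u,v,z))
E
```

```text
mat [250.9 213.3] ctr [0.49   0.1797 0.08  ] corners [[0.5549, 0.2406], [0.5696, 0.1435], [0.4245, 0.1201], [0.4109, 0.2149]]
  edge 0.0982 -81.42
  edge 0.1469 -170.83
orange [423.4 199.6] ctr [ 0.5256 -0.3042  0.038 ] corners [[0.5906, -0.2335], [0.6218, -0.3357], [0.4597, -0.3738], [0.4304, -0.2739]]
  edge 0.1069 -73.01
  edge 0.1665 -166.78
bar [390.9 208.3] ctr [ 0.5018 -0.2101  0.036 ] corners [[0.5371, -0.1922], [0.5421, -0.2107], [0.4664, -0.228], [0.4615, -0.2097]]
  edge 0.0192 -74.73
  edge 0.0776 -167.13
sleeve [427.9 195.9] ctr [ 0.5247 -0.3008  0.092 ] corners [[0.5545, -0.2852], [0.5592, -0.3004], [0.4948, -0.3163], [0.4902, -0.3013]]
  edge 0.0159 -72.72
  edge 0.0663 -166.05
endwall L [ 0.6122 -0.0636  0.086 ]
endwall R [ 0.4428 -0.0903  0.086 ]
mat1 [0.5555 0.2377 0.08  ]
mat2 [0.5692 0.1416 0.08  ]
mat3 [0.4231 0.1192 0.08  ]
mat4 [0.4078 0.2147 0.08  ]
bar end [ 0.5404 -0.201   0.036 ]
bar end2 [ 0.4652 -0.2188  0.036 ]
slv [ 0.5543 -0.297   0.094 ]
slv2 [ 0.4919 -0.3109  0.094 ]
rearL [ 0.5889 -0.2368  0.038 ]
rearR [ 0.4328 -0.2719  0.038 ]
yel1 [0.5758 0.097  0.008 ]
y2 [ 0.5826 -0.0054  0.03  ]
y3 [ 0.4643 -0.0236  0.008 ]
y4 [0.4529 0.0756 0.008 ]
```

>>> {"name": "drive_tool", "arguments": {"rows": [[[0.0355,-0.0135,0.0],0],[[0.0355,-0.0135,0.0],0],[[0.0355,-0.0135,0.0],0],[[0.0355,-0.0135,0.0],0],[[0.0355,-0.0135,0.0],0],[[0.0355,-0.0135,0.0],0],[[0.0355,-0.0135,0.0],0],[[0.0355,-0.0135,0.0],0],[[0.0355,-0.0135,0.0],0],[[0.0355,-0.0135,0.0],0]], "jaw": 0}}

```text
t: 1.2
tool_pos: [0.526, -0.2993, 0.3037]
tool_rot: [-3.071, -0.661, 0.0]
contact_force: [-0.6, 0.2, 0.2]
opening: 0.085
grip_force: 0.0
```

>>> {"name": "drive_tool", "arguments": {"rows": [[[0,0,0.01],0.094],[[0,0,0.02],0.094],[[0,0,0.02],0],[[0,0,0],0],[[0,0,0],0]]}}

```text
t: 1.7
tool_pos: [0.5249, -0.3005, 0.2537]
tool_rot: [-3.119, -0.37, 0.001]
contact_force: [0.1, -0.1, 0.3]
opening: 0.0853
grip_force: 0.0
```

```bash
python3 - <<'E'
from h import *
d=w(); cv2.imwrite('pics/w1.png',d['image']); print(d['vertical_fov'],d['cx'],d['cy'],(-np.array(d['R']).T@d['t']).round(3))
for n,p in dict(slv=(.5247,-.3008,.088),bar=(.503,-.2100,.036)).items(): print(n,proj(d,p).round(1))
E
```

```text
65.70646984690485 317.8134119087601 199.7045211333874 [ 0.606 -0.281  0.325]
slv [318.6 203.2]
bar [225.3 185.8]
```

View pics/w1.png

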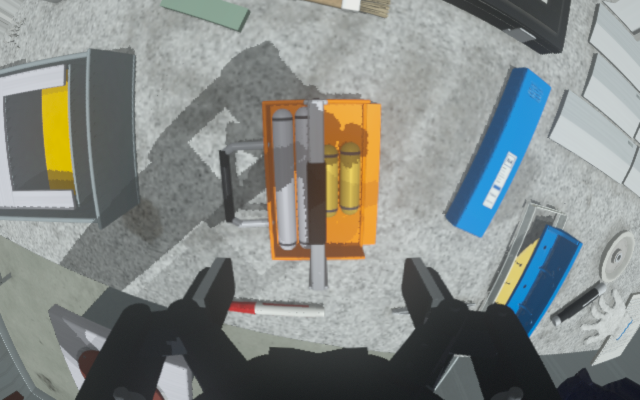

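The sleeve centre is at about (317,203) and the bar at (227,186). Both are within 2 px of prediction and the yaw lines up, so I can descend and grasp.

>>> {"name": "drive_tool", "arguments": {"rows": [[[0,0,0.014],0],[[0,0,0.014],0],[[0,0,0.014],0],[[0,0,0.014],0],[[0,0,0.014],0],[[0,0,0.014],0],[[0,0,0.014],0],[[0,0,0.014],0],[[0,0,0],0],[[0,0,0],0]]}}

```text
t: 2.75
tool_pos: [0.525, -0.3006, 0.1415]
tool_rot: [-3.119, -0.369, 0.001]
contact_force: [0.1, -0.6, 0.1]
opening: 0.0852
grip_force: 0.0
```

>>> {"name": "drive_tool", "arguments": {"rows": [[[0,0,0],0],[[0,0,0],0],[[0,0,0],0],[[0,0,0],0],[[0,0,0],0],[[0,0,0],0],[[0,0,0],0],[[0,0,0],0]], "jaw": 1, "grip_force": 60}}

```text
t: 3.55
tool_pos: [0.5251, -0.3004, 0.142]
tool_rot: [-3.119, -0.369, 0.0]
contact_force: [-0.0, 3.1, 2.2]
opening: 0.0139
grip_force: 60.7
```

>>> {"name": "drive_tool", "arguments": {"rows": [[[0,0,-0.003],0],[[0,0,-0.006],0],[[0,0,-0.01],0],[[0,0,-0.01],0],[[0,0,-0.006],0],[[0,0,0],0],[[0,0,0],0]]}}

```text
t: 4.25
tool_pos: [0.5252, -0.3007, 0.1772]
tool_rot: [3.119, 0.37, 0.001]
contact_force: [-0.5, 0.8, -5.2]
opening: 0.0141
grip_force: 59.7
```

>>> {"name": "drive_tool", "arguments": {"rows": [[[0,0,-0.006],0],[[0,0,-0.012],0.014],[[0,0,-0.018],0.014],[[0,0,-0.018],0.014],[[0,0,-0.018],0.014],[[0,0,-0.018],0.014],[[0,0,-0.018],0.014],[[0,0,-0.01],0],[[0,0,-0.005],0],[[0,0,0],0]]}}

```text
t: 5.25
tool_pos: [0.5252, -0.3008, 0.3007]
tool_rot: [3.132, 0.238, 0.001]
contact_force: [-0.8, 0.1, -5.2]
opening: 0.0143
grip_force: 59.7
```

>>> {"name": "drive_tool", "arguments": {"rows": [[[0,-0.003,0],0],[[0,-0.006,0],0],[[0.002,-0.009,0],0],[[0.004,-0.012,0],0],[[0.004,-0.015,0],0],[[0.004,-0.018,0],0],[[0.004,-0.018,0],0],[[0.004,-0.018,0],0],[[0.004,-0.018,0],0],[[0.004,-0.018,0],0]]}}

```text
t: 6.25
tool_pos: [0.5343, -0.1607, 0.3]
tool_rot: [-3.132, -0.239, -0.0]
contact_force: [0.7, -0.4, -5.3]
opening: 0.0138
grip_force: 59.8
```

>>> {"name": "drive_tool", "arguments": {"rows": [[[0.004,-0.018,0],0],[[0.003,-0.018,0],0],[[0,-0.018,0],0],[[0,-0.018,0],0],[[0,-0.018,0],0],[[0,-0.015,0],0],[[0,-0.012,0],0],[[0,-0.009,0],0],[[0,-0.006,0],0],[[0,-0.003,0],0]]}}

```text
t: 7.25
tool_pos: [0.5208, -0.0278, 0.2999]
tool_rot: [3.132, 0.239, 0.0]
contact_force: [0.8, 0.0, -5.5]
opening: 0.0142
grip_force: 59.7
```

```bash
python3 - <<'E'
from h import *
d=w(); cv2.imwrite('pics/w2.png',d['image'])
o=ctrl.get_obs(); print(o['t'],o['tool_pos'],o['tool_rot'],o['opening'])
for n,p in dict(ledge=(.4975,.1235,.08),m1=(.5549,.2406,.08),m2=(.5696,.1435,.08),m3=(.4245,.1201,.08)).items(): print(n,proj(d,p).round(1))
E
```

```text
7.3 [ 0.52079693 -0.02769835  0.29993299] [-3.13239505e+00 -2.38525469e-01 -1.07323360e-04] 0.014202939253567368
ledge [173.2 185.9]
m1 [ 89.5 125. ]
m2 [158.9 116.2]
m3 [177.3 247.2]
```

View pics/w2.png

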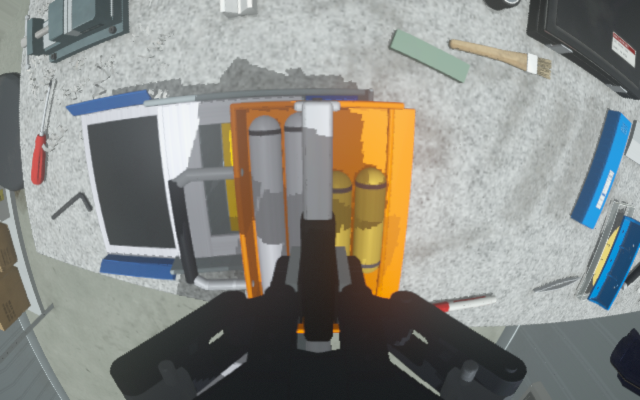

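The mat's corners are at (88,124), (157,116) and (174,247), within about 2 px of prediction, and all four pins are in the tray. I'll move on to the ledge.

>>> {"name": "drive_tool", "arguments": {"rows": [[[0,-0.003,0],0],[[0,-0.006,0],0],[[0,-0.009,0],0],[[0,-0.012,0],0],[[0,-0.015,0],0],[[0,-0.018,0],0],[[0,-0.018,0],0],[[0,-0.018,0],0],[[0,-0.018,0],0],[[0,-0.018,0],0]]}}

```text
t: 8.3
tool_pos: [0.4999, 0.1071, 0.2999]
tool_rot: [-3.132, -0.239, -0.0]
contact_force: [0.7, -0.1, -5.3]
opening: 0.0141
grip_force: 59.7
```

>>> {"name": "drive_tool", "arguments": {"rows": [[[0,-0.018,0],0],[[0,-0.015,0],0],[[0,-0.012,0],0],[[0,-0.009,0],0],[[0,-0.008,0],0],[[0,-0.006,0.0],0],[[0,-0.004,0.0],0],[[0,0,0.0],0],[[0,0,0],0],[[0,0,0],0]]}}

```text
t: 9.3
tool_pos: [0.4897, 0.1761, 0.2999]
tool_rot: [3.132, 0.237, 0.0]
contact_force: [-0.3, 0.4, -4.4]
opening: 0.0136
grip_force: 59.8
```

>>> {"name": "drive_tool", "arguments": {"rows": [[[0,0,0.005],0],[[0,0,0.01],0],[[0,0,0.01],0],[[0,0,0.007],0],[[0,0,0.003],0],[[0,0,0],0],[[0,0,0],0]]}}

```text
t: 10.0
tool_pos: [0.4897, 0.1765, 0.2651]
tool_rot: [-3.132, -0.238, -0.001]
contact_force: [0.1, 0.1, -4.0]
opening: 0.0138
grip_force: 59.7
```

```bash
python3 - <<'E'
from h import *
d=w(); d2=shot('scene'); cv2.imwrite('pics/ws.png',np.vstack([d['image'][:, :],])); cv2.imwrite('pics/s2.png',cv2.resize(d2['image'][100:300,180:430],None,fx=3,fy=3,interpolation=cv2.INTER_CUBIC))
o=ctrl.get_obs(); print(o['t'],o['tool_pos'],o['tool_rot'],o['opening'],o['contact_force'])
E
```

```text
10.1 [0.48982633 0.1765338  0.2655389 ] [-3.13239073e+00 -2.38286906e-01 -1.68933419e-03] 0.014000991015111767 [ 1.17100626e-03  9.58614892e-01 -4.62610318e+00]
```

View pics/ws.png

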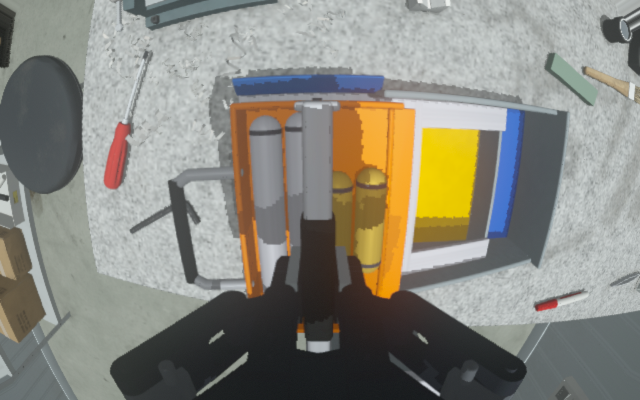

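The tray is just above the ledge. The spout tip is at column 414, the far cheek spans columns 233 to 385 at row 85, and the end wall's corners are at about (567,112) and (540,266). I'll check these against the sorter frame.

```bash
python3 - <<'E'
from h import *
d=w()
a=np.radians(-81.3); X=np.array([np.cos(a),np.sin(a),0]);Y=np.array([-X[1],X[0],0]);O=np.array([.4975,.1245,0])+.045*X
P=lambda x,y,z:proj(d,O+X*x+Y*y+[0,0,z]).round(1)
for n,p in dict(endL=(.162,.09,.086),endR=(.162,-.09,.086),cheekF=(-.045,.1,.1),cheekFlow=(-.045,.0875,.096),cheekB=(-.16,.1,.11),wallTopL=(0,.084,.1035),railL=(.05,.06,.07),railLlow=(.05,.06,.008)).items(): print(n,P(*p))
T=np.array([.4897,.1765,.2653-.142])
for n,p in dict(tipL=(.065,.082,.01),rearL=(-.05,.082,.038)).items(): print(n,proj(d,T+X*p[0]+Y*p[1]+[0,0,p[2]]).round(1))
im=d['image'];hsv=cv2.cvtColor(im,cv2.COLOR_BGR2HSV)
m=cv2.inRange(hsv,(105,130,60),(125,255,255))[60:110,220:400]; ys,xs=np.where(m); print('cheek cols',xs.min()+220,xs.max()+220,'rows at 240,380',[ (np.where(m[:,c-220])[0]+60)[[0,-1]] for c in(245,310,375)])
print('tray front',(T+X*.05-O)@X,(T-O)@Y)
E
```

```text
endL [570.2 115.6]
endR [538.5 270.9]
cheekF [387.4  79.4]
cheekFlow [386.   95.5]
cheekB [233.4  79.5]
wallTopL [442.7 103.7]
railL [475.1 132.4]
railLlow [449.5 125.7]
tipL [415.5 104.2]
rearL [231.4 103.8]Traceback (most recent call last):
  File "<stdin>", line 9, in <module>
IndexError: index 0 is out of bounds for axis 0 with size 0
```

>>> {"name": "drive_tool", "arguments": {"rows": [[[0.001,0,0.004],-0.012],[[0,0,0.008],0],[[0,0,0.008],0],[[0,0,0.008],0],[[0,0,0.005],0],[[0,0,0.003],0],[[0,0,0.001],0],[[0,0,0],0],[[0,0,0],0]]}}

```text
t: 11.05
tool_pos: [0.4905, 0.1767, 0.2283]
tool_rot: [-3.131, -0.257, 0.0]
contact_force: [-2.2, 0.6, -1.9]
opening: 0.0139
grip_force: 60.1
```

>>> {"name": "drive_tool", "arguments": {"rows": [[[0,0,0.002],0],[[0,0,0.002],0],[[0,0,0.001],0],[[0,0,0.001],0],[[0,0,0],0],[[0,0,0],0]]}}

```text
t: 11.65
tool_pos: [0.491, 0.1775, 0.2223]
tool_rot: [-3.128, -0.256, -0.004]
contact_force: [-0.4, 5.7, 0.4]
opening: 0.0138
grip_force: 60.5
```

>>> {"name": "drive_tool", "arguments": {"rows": [[[0,-0.001,0],0],[[0,0,0.001],0],[[0,0,0],0],[[0,0,0],0]]}}

```text
t: 12.05
tool_pos: [0.4908, 0.1781, 0.2219]
tool_rot: [-3.13, -0.257, -0.003]
contact_force: [-2.0, 4.8, 2.5]
opening: 0.0137
grip_force: 61.0
```

>>> {"name": "drive_tool", "arguments": {"rows": [[[0,0,0],0],[[0,0,0],0],[[0,0,0],0],[[0,0,0],0],[[0,0,0],0],[[0,0,0],0],[[0,0,0],0],[[0,0,0],0]], "jaw": 0}}

```text
t: 12.85
tool_pos: [0.4903, 0.1776, 0.2209]
tool_rot: [3.131, 0.257, -0.0]
contact_force: [-0.0, -0.7, -1.4]
opening: 0.0856
grip_force: 0.0
```

>>> {"name": "drive_tool", "arguments": {"rows": [[[0,0,-0.005],0],[[0,0,-0.015],0],[[0,0,-0.02],0],[[0,0,-0.02],0],[[0,0,-0.02],0],[[0,0,-0.02],0],[[0,0,-0.01],0],[[0,0,0],0],[[0,0,0],0]]}}

```text
t: 13.75
tool_pos: [0.4902, 0.1776, 0.3307]
tool_rot: [3.131, 0.257, -0.0]
contact_force: [0.4, 0.7, -0.4]
opening: 0.0849
grip_force: 0.0
```

```bash
python3 - <<'E'
from h import *
d=w(); cv2.imwrite('pics/w4.png',d['image'])
o=ctrl.get_obs(); print(o['t'],o['tool_pos'],o['tool_rot'],o['q'])
a=np.radians(-80.6); X=np.array([np.cos(a),np.sin(a),0]);Y=np.array([-X[1],X[0],0]);T=np.array([.491,.1770,.08])
for n,p in dict(slv=(0,0,.0955),bar=(-.09,0,.036),barL=(-.09,.035,.036),tipL=(.065,.082,.01),tipR=(.065,-.082,.01),rearL=(-.05,.082,.038),rearR=(-.05,-.082,.038)).items(): print(n,proj(d,T+X*p[0]+Y*p[1]+[0,0,p[2]]).round(1))
E
```

```text
13.8 [0.48999217 0.17751559 0.32990766] [ 3.13086203e+00  2.57009386e-01 -2.52544324e-03] [ 2.04713636e-01 -2.12169927e-01  1.81969474e+00 -3.89036809e-08
  1.53568789e+00  1.61169922e+00]
slv [319.2 206.6]
bar [227.9 185.9]
barL [225.3 151. ]
tipL [383.4 100.5]
tipR [375.2 248. ]
rearL [264.  100.2]
rearR [271.7 260.5]
```

View pics/w4.png

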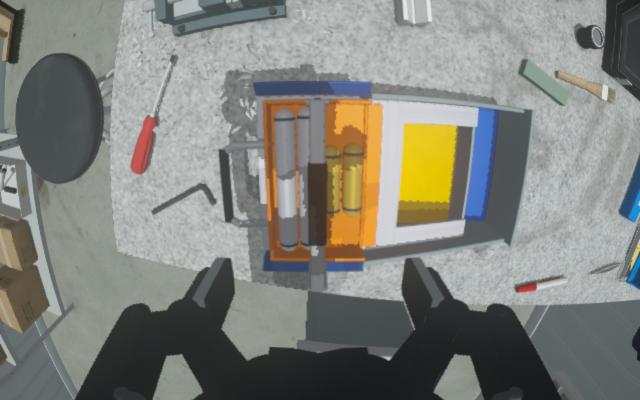

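The tray stands between the cheeks with all four pins in it. The bar is at (227,186) against a predicted (228,186). I'll move behind the tray with the jaw partly closed so the front finger clears the rear wall.

>>> {"name": "drive_tool", "arguments": {"rows": [[[0,-0.01,0],0],[[0,-0.02,0],0],[[0.001,-0.02,0],0],[[0,-0.02,0],0],[[0,-0.015,0],0],[[0,-0.0045,0],0],[[0,0,0.01],0],[[0,0,0.02],0],[[0,0,0.02],0],[[0,0,0],0]], "jaw": 0.57}}

```text
t: 14.8
tool_pos: [0.4752, 0.2647, 0.2764]
tool_rot: [3.129, 0.255, -0.011]
contact_force: [-1.0, 0.1, 0.7]
opening: 0.0365
grip_force: 0.0
```

```bash
python3 - <<'E'
from h import *
d=w(); cv2.imwrite('pics/w5.png',d['image'])
o=ctrl.get_obs(); print(o['t'],o['tool_pos'],o['tool_rot'],o['opening'])
print(proj(d,(.4763,.2658,.116)))
E
```

```text
14.85 [0.47596716 0.26509941 0.2785353 ] [ 3.12964697  0.25555827 -0.00658798] 0.03652647507259646
[316.79082445 202.37537362]
```

View pics/w5.png

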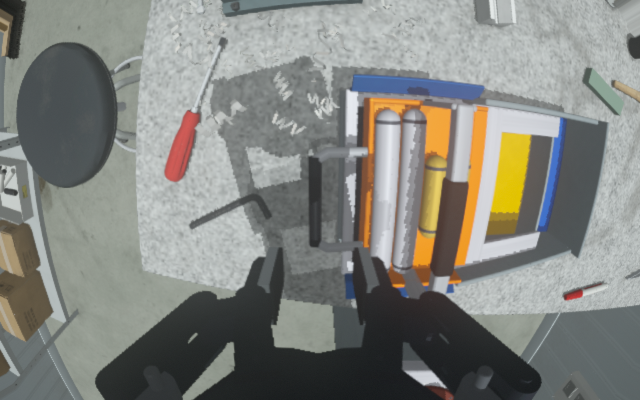

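The bar is at (315,202), centred between the fingers. I'll descend and grip it lightly.

>>> {"name": "drive_tool", "arguments": {"rows": [[[0,-0.001,0.014],0],[[0,0,0.014],0],[[0,0,0.014],0],[[0,0,0.014],0],[[0,0,0.014],0],[[0,0,0.014],0],[[0,0,0.014],0],[[0,0,0.01],0],[[0,0,0.004],0],[[0,0,0],0]]}}

```text
t: 15.85
tool_pos: [0.4763, 0.2669, 0.1681]
tool_rot: [3.131, 0.257, -0.002]
contact_force: [0.0, 0.4, 0.0]
opening: 0.0368
grip_force: 0.0
```

>>> {"name": "drive_tool", "arguments": {"rows": [[[0,0,0],0],[[0,0,0],0],[[0,0,0],0],[[0,0,0],0],[[0,0,0],0],[[0,0,0],0]], "jaw": 1, "grip_force": 30}}

```text
t: 16.45
tool_pos: [0.4771, 0.2673, 0.1699]
tool_rot: [-3.131, -0.257, -0.003]
contact_force: [-0.5, 1.1, 4.7]
opening: 0.0088
grip_force: 29.5
```

>>> {"name": "drive_tool", "arguments": {"rows": [[[0,0.0018,-0.006],0],[[0,0.0018,-0.006],0],[[0,0.0023,-0.0058],0],[[0,0.0024,-0.0058],0],[[0,0.0022,-0.0046],0],[[0,0.0023,-0.0045],0],[[0,0.0038,-0.0072],0],[[0,0.0038,-0.0072],0],[[0,0.0037,-0.0058],0],[[0,0.0037,-0.0058],0]]}}

```text
t: 17.45
tool_pos: [0.481, 0.241, 0.2286]
tool_rot: [-3.127, -0.257, -0.001]
contact_force: [-0.0, 7.8, 0.6]
opening: 0.0085
grip_force: 29.2
```

>>> {"name": "drive_tool", "arguments": {"rows": [[[0,0.0042,-0.0055],0],[[0,0.0042,-0.0055],0],[[0,0.0046,-0.005],0],[[0,0.0047,-0.005],0],[[0,0.0051,-0.0046],0],[[0,0.0051,-0.0046],0],[[0,0,0],0],[[0,0,0],0]]}}

```text
t: 18.25
tool_pos: [0.4857, 0.2132, 0.2593]
tool_rot: [-3.127, -0.257, -0.002]
contact_force: [-1.2, 6.4, 5.3]
opening: 0.0085
grip_force: 29.9
```

```bash
python3 - <<'E'
from h import *
d=w(); cv2.imwrite('pics/w6.png',d['image'])
o=ctrl.get_obs(); print(o['t'],o['tool_pos'],o['tool_rot'],o['opening'],o['contact_force'])
E
```

```text
18.3 [0.48571371 0.21326976 0.2591604 ] [-3.12747011e+00 -2.56997243e-01 -1.98163681e-03] 0.008856364599720357 [-1.46328244  6.61496736  4.69775536]
```

View pics/w6.png

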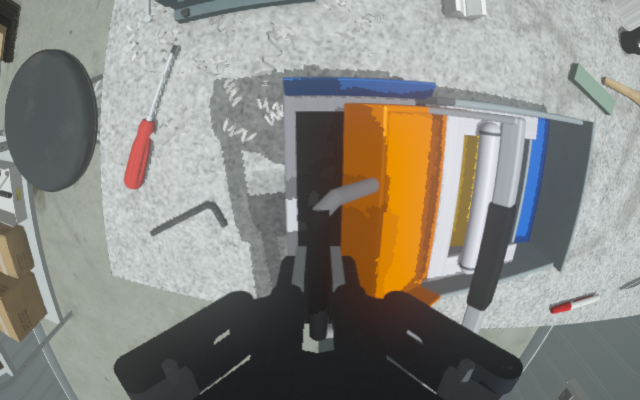

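The tray is tipped about 40°, its front still at the step. A long pin shows at (487,190) near the bow, and the forces are modest. I'll carry on to about 58°.

>>> {"name": "drive_tool", "arguments": {"rows": [[[0,0.0046,-0.0047],0],[[0,0.0046,-0.0047],0],[[0,0.0058,-0.0037],0],[[0,0.0058,-0.0037],0],[[0,0.0061,-0.0032],0],[[0,0.0061,-0.0032],0],[[0,0.0038,-0.0016],0],[[0,0.0038,-0.0016],0],[[0,0,0],0],[[0,0,0],0]]}}

```text
t: 19.3
tool_pos: [0.4923, 0.172, 0.2841]
tool_rot: [-3.131, -0.257, 0.0]
contact_force: [0.4, 0.6, -3.3]
opening: 0.0088
grip_force: 29.4
```

>>> {"name": "drive_tool", "arguments": {"rows": [[[0,0,0],0],[[0,0,0],0],[[0,0,0],0],[[0,0,0],0],[[0,0,0],0],[[0,0,0],0]]}}

```text
t: 19.9
tool_pos: [0.4923, 0.1721, 0.2842]
tool_rot: [-3.131, -0.257, 0.0]
contact_force: [0.2, -0.2, -3.1]
opening: 0.0082
grip_force: 29.4
```

```bash
python3 - <<'E'
from h import *
d=w(); t=shot('top')
a=cv2.resize(d['image'][60:330,250:640],(750,519)); cv2.imwrite('pics/w7.png',a)
o=ctrl.get_obs(); print(o['t'],o['tool_pos'],o['tool_rot'],o['opening'],o['contact_force'])
E
```

```text
20.0 [0.4922881  0.17204584 0.28420642] [ 3.13105294e+00  2.57038665e-01 -7.94370025e-05] 0.008676764100108553 [ 0.46245471  0.22149544 -2.5547899 ]
```

View pics/w7.png

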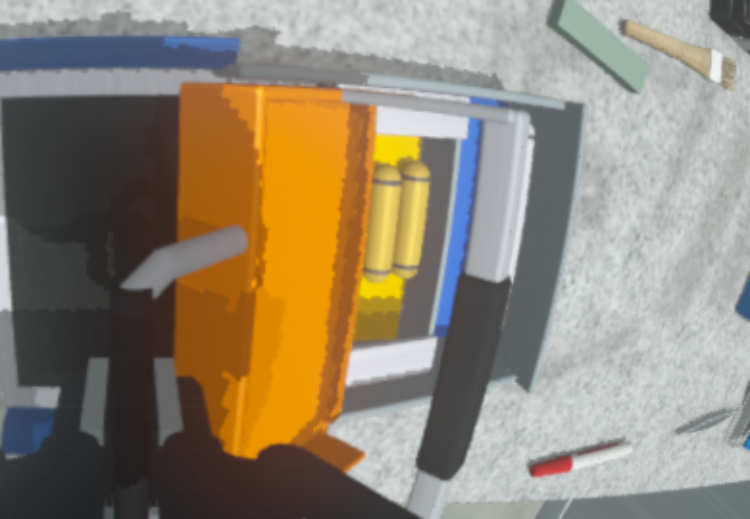

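The two short pins lie in the yellow lane at about (385,220) and (413,218), and nothing else shows there. The bow hides the blue lane, so I'll check it numerically in the top and scene views.

```bash
cat >> h.py <<'E'
a_=np.radians(-80.8); SX=np.array([np.cos(a_),np.sin(a_),0]);SY=np.array([-SX[1],SX[0],0]);SO=np.array([.4985,.1240,0])+.045*SX
def S(x,y,z): return SO+SX*x+SY*y+np.array([0,0,z])
def grid(d,z=.02,xs=np.arange(.10,.161,.006),ys=np.arange(.08,-.081,-.016)):
    hsv=cv2.cvtColor(d['image'],cv2.COLOR_BGR2HSV); im=d['image']
    for y in ys:
        r=''
        for x in xs:
            u,v=np.round(proj(d,S(x,y,z))).astype(int)
            if not(0<=u<640 and 0<=v<400): r+=' .';continue
            h,s,V=hsv[v,u]
            c='D' if V<60 else 'B' if s>120 and 100<h<128 else 'Y' if s>120 and 18<h<36 else 'O' if s>150 and h<18 else 'R' if s>110 else 'W' if V>150 else 'g'
            r+=' '+c
        print(r)
E
python3 - <<'E'
from h import *
for n in('top','scene'):
    d=shot(n); print(n); grid(d)
d=w();print('wrist');grid(d)
d['name']='x'
t=shot('top'); t['image']=cv2.imread('pics/top0.png'); print('top before');grid(t)
E
```

```text
top
 g B B B B B B B g g g
 g B B B B B B g W W g
 g B B B B B B g W W g
 g B B B B B B g W W g
 g B B B B B g g W W g
 g B B B B B g g W W g
 g B B B B B g g W W g
 W B B B B B g g W W g
 W B B B B B g g W W g
 B B B B B B B g g g g
 g g g g g g g g g g g
scene
 g g g g g g W W g g g
 B B B B B W W W g g g
 B B B B B W W W g g g
 B B B B B B W W g g g
 B B B B B B W W g g g
 B B B B B W W W g g g
 B B B B B B W W g g g
 B B B B B B W W g g g
 g g g g g g g W g g g
 g g g g g g g g g g g
 g g g g g g g g g g g
wrist
 W W W W W W W g W g W
 W W W B B g W W W W W
 g g W B B g W W W W W
 g g W B B W W W W W W
 g g W B B g W W W W W
 g g W B B g W W W W W
 g g W B B g W W W W W
 g g W B B g W W W W W
 g g W B R g g g g g g
 g g W B B g g g g g g
 W W W g g g g g g g g
top before
 g B B B B B B B B R D
 g B B B B B B B B B g
 g B B B B B B B B B g
 g B B B B B B B B g D
 g B B B B B B B B R D
 g B B B B B B B B R D
 g B B B B B B B B R D
 g B B B B B B B B B D
 g B B B B B B B B B D
 B B B B B B B B B B D
 g g g g g g g g g g g
```

```bash
python3 - <<'E'
from h import *
for n in('top','scene'):
    d=shot(n); print(n); grid(d,.06,np.arange(-.06,.11,.006),np.arange(.08,-.081,-.02))
d=w(); print('wrist');grid(d,.06,np.arange(-.06,.11,.006),np.arange(.08,-.081,-.02))
E
```

```text
top
 O O O O O O O O O O O g g W W W W W W W W W W W W W g g g
 g g g O O O O O O O D D D D Y Y Y g Y g g R g g g W W B B
 D R O O O O O O O O D D D D Y Y Y Y Y Y Y Y Y Y Y g g B B
 O O O O O O O O O O R D D Y Y Y Y Y Y Y Y g Y Y Y Y g B B
 O O O O O O O O O O R D D Y Y Y Y Y Y Y Y Y Y Y Y Y g B B
 O O O O O O O O O O g g g g Y Y Y Y Y Y Y Y Y Y Y g g B B
 O O O O O O O O O O g g g W Y Y Y Y Y Y Y Y Y Y Y g W B B
 O O O O O O O O g g g g g W W W W W W W W W g W W g W B B
 W g g g W g g g g W g g g g W W g W g W W g W W W W g B B
scene
 O O R W W O O O O O W W W W W W W W W W W W W W W W g g g
 O O g W W R O O O O g g g g g g g g g g g g W g W g g g g
 g g g g g R O O O R g g R Y R g R g Y g g g g g g Y g g B
 g g g R O O O O O R g g Y Y Y Y Y Y Y Y Y Y Y Y Y Y g g B
 g R O O O O O O O R g g Y Y Y Y Y Y Y Y Y R g g R Y g g B
 g g R O O O O O O O g g Y Y Y Y Y Y Y Y Y Y Y Y Y Y g g B
 g g g g g g g g g g g g Y Y Y Y Y Y Y Y Y Y Y R Y Y g g B
 g g g g g g g g g g g g W g W W W W W W W W W g W W g g B
 g g g g g g g g g g g g g g g g g g g g g g g g g g g g g
wrist
 O O O O O O O O O O O O O W W W W W W W W W W W W W W W W
 O O O O O Y Y R R R R R R O O O W Y Y W Y g g g W B B g W
 O O O O O O Y Y Y Y Y Y R O O O Y Y Y Y Y Y g g g B B g W
 O O O O O O Y Y Y Y Y Y Y O O O Y Y Y Y Y Y g g g B B g W
 g g g g g O O Y Y Y Y Y Y O O O Y Y Y Y Y Y g g g B B g W
 O O O O O O O Y Y Y Y Y Y O O O Y Y Y Y Y W g g g B B g g
 O O O O O O R R R Y Y Y Y O O O Y Y Y Y Y g g g g B B g g
 O O O O O O R R R Y Y Y Y O O O g g g g g g W W W W g g g
 R O O O O O R R Y Y Y Y Y R O O W W W W W W W W W W g g g
```

The top view shows only one long pin in the blue lane (sorter x about 0.15). The other is probably still in the tray, so I'll tip a little further and shake gently.

>>> {"name": "drive_tool", "arguments": {"rows": [[[0,0.005,-0.002],0],[[0,0.005,-0.0015],0],[[0,0.0046,-0.001],0],[[0,0,0],0],[[0,0,0],0],[[0,0,0],0],[[0,0,0],0],[[0,0,0],0]]}}

```text
t: 21.15
tool_pos: [0.4946, 0.1577, 0.2887]
tool_rot: [-3.131, -0.257, 0.0]
contact_force: [-0.1, 0.2, -1.4]
opening: 0.0091
grip_force: 29.4
```

```bash
python3 - <<'E'
from h import *
d=shot('top','t9.png'); shot('scene','s9.png'); grid(d)
d=w(); cv2.imwrite('pics/w9.png',d['image']); grid(d,.01,np.arange(-.0,.165,.006),np.arange(.08,-.081,-.02))
o=ctrl.get_obs(); print(o['t'],o['tool_pos'],o['opening'],o['contact_force'])
E
```

```text
g B B B B B B B g g g
 g B B B B B B g W W g
 g B B B B B B g W W g
 W B B B B B B g W W g
 W B B B B B g g W W g
 g B B B B B g g W W g
 g B B B B B g g W W g
 W B B B B B g g W W g
 W B B B B B g g W W g
 B B B B B B B g g g g
 g g g g g g g g g g g
 O O O O O O O O W W W g W W W W W W W W W W W W W W g W
 O R R R R R R O O O O O W W W W W W W W W B B g g g W W
 O Y Y Y Y Y R R R O O O Y Y Y g g g g W B B B g g g W W
 O Y Y Y Y Y Y Y Y O O O R Y Y Y Y g g W B B B g g g W W
 R Y Y Y Y Y Y Y Y O O O Y Y Y Y Y g g W B B B g g g W W
 O Y Y Y Y Y Y Y Y O O O R Y Y Y Y g g W B B B g g g W W
 O Y Y Y Y Y Y Y Y O O O Y Y Y g g g g W B B B g g g g g
 O R R R Y Y Y Y Y O O O R Y Y g g g g W B B B g g g g g
 O R R Y Y Y Y Y Y O O O O Y Y g g g g g B B B B B g g g
21.3 [0.49463756 0.15772909 0.28866029] 0.00886023644423689 [-0.12232735  0.69619359 -2.99396444]
```

```bash
cat > asc.py <<'E'
from h import *
def asc(im,x0,x1,y0,y1,sx,sy):
    hsv=cv2.cvtColor(im,cv2.COLOR_BGR2HSV)
    for v in range(y0,y1,sy):
        r=''
        for u in range(x0,x1,sx):
            h,s,V=map(int,hsv[v,u])
            r+='#' if V<45 else 'B' if s>120 and 100<h<128 else 'Y' if s>110 and 18<h<36 else 'O' if s>140 and h<18 else 'o' if s>90 else str(min(9,V//26))
        print(r)
E
python3 - <<'E'
from asc import *
print('top');asc(cv2.imread('pics/t9.png'),222,354,166,254,1,2)
im=cv2.imread('pics/s9.png'); d=shot('scene')
print(proj(d,S(-.15,.09,.1)),proj(d,S(-.15,-.09,.1)),proj(d,S(.16,.09,.1)),proj(d,S(.16,-.09,.1)))
E
```

```text
top
oooooooooooooooooooooooooooooooooooooo4311####35555555554443332233445555555555555655565555555555555555555555554445453445444445555555
oooooooooooooooooooooooooooooooooooooo4421##1#3oo66665443322334555445555456555555555556665555555555554555554444444443244444444555555
oooooooooooooooooooooooooooooooooooooo34311####OOOOOO322223oOOOOOO444555555555555554555555544444444332222222222222222234444445545444
ooooooooooooooooooooooooooooooooooooooo4321##1#OOoo3333oOOOOOOOOOOo44555555444444443322222222222222222222222222222222224444444554444
ooooooooooooooooooooooooooooooooooooooo3421####OOOOOOOOOOOOOOOOOOOO4455553222222333444455556777532222222222333oBo4432224445544544555
oooooooooooooooooooooooooooooooooooooooo432###oOOOOOOOOOOOOOOOOOOOO44455555677777777777777666666433oBBBBBBBBBBB555553223555544445444
oooooooooooooooooooooooooooooooooooooooo232###OOOOOOOOOOOOOOOOOOOOOo44555567777667767776666766665BBBBBBBBBBBBB3346775322444544444444
ooooooooooooooooooooooooooooooooooooooooo332#OOOOOOOOOOOOOOOOOOOOOOO33322235777777777777777767776BBBBBBBBBBBBB2456775322455554444444
oooooooooooooooooooooooooooOoooo
[... 4167 characters left out ...]
54555556555555555544555455555555556555655454444444444444
oooooooooooooooooooooooooooooooooooo2ooooooooooooooooo344445444566666555666655555655555555555555555555566555555555566555444444443444
oooooooooooooo3ooooooo4oooo33ooooo3ooo333ooooooooooooo244455545556655566655555555566555555555555555555665566665665555555555555555443
o2oo32ooo4444oooooooooooooooooOoooooooooooOoooooooOooo245444545556655555555555555565555555555545565555556655665555555555555556655555
o34oooooooooooooOooooooOoooOoooooooooooooooooooooooooo244455545565555555556655555555455445555555555655566655565555555556666566655555
[276.15069312 165.26525921] [256.3415073  200.23774166] [357.41194674 186.14118504] [342.70912029 223.98318737]
```

```bash
python3 - <<'E'
from asc import *
asc(cv2.imread('pics/s9.png'),250,365,140,230,1,2)
print('WRIST');asc(cv2.imread('pics/w9.png'),300,600,80,300,2,4)
E
```

```text
ooooooooooooooo1##121#########################666566666666666666666666666666666666666666666666556666555566555554343
ooooooooooooo32###2221########################566666666666666666666666666666666666666666666666666666666666666666666
ooooooooooo245652############################2333434566666666556666666666666666666666666666666666666666666656666666
oooooooooo454334531#1#32##################1532222333466666666666666666666666666667666666666666666666666666666666666
oooooo2o26666666653###242###############222643221224666666666666666666656666667777766666666666666666666666666666666
oo2ooo2256666666653221##################2243211###46666666665666666656666667777777766666666666656666666666666666666
oooo222233333344543222###########21#####121#####3667766666666666655566667677777776676655666666666666666666666666666
oo35532222222222222222222332#####1############3555OOOO7666666556666654665777776777654445666666666666666666666666666
35654432333333222222222222221#21##21#######1355OOOOOOOOOo6666556654346665567677644444445666666666666666666666666666
65653222333334444444333332222231##221##2222344oOOOOOOOOO
[... 11730 characters left out ...]
YOOOOOO77777777777777788777777773222222222222777787787888888888877778788788877788777887788777777
442###########1124443322ooooooOOoooooYooYYYYYYYYYYYYYOOOOOOO787778877787777787888887842222222222224788777677877787878777777787787777787777777777887754
242###########112421122o2ooooooOOooooYooYYYYYYYYYYYOOOOOOOOOOOo677777788877678787787722222222222238888777677877787877787778878776766555778777878777787
#2#############1221112222ooooooooOooYooYYYYYOOooooooOOOOOOOOOOOOOOo67777887887777777422222222222267777777788778877887777876544334445677787777887777787
###############1111111122o2oooooooOOOooYYYOooooooooooooooOOOOOOOOOOOOO88887877877776222222222222477777777788777776544444455567778888998877877777778777
```

Pixel prints show no grey pin on the deck, over the rails or in the yellow pit. The second long pin must still be in the tray under its rear wall, so I'll rock the tray.

>>> {"name": "drive_tool", "arguments": {"rows": [[[0,-0.0073,0.0022],0],[[0,-0.0073,0.0023],0],[[0,0.0073,-0.0023],0],[[0,0.0073,-0.0022],0],[[0,-0.0073,0.0022],0],[[0,-0.0073,0.0023],0],[[0,0.0146,-0.0045],0],[[0,0,0],0],[[0,0,0],0],[[0,0,0],0]]}}

```text
t: 22.35
tool_pos: [0.4947, 0.1576, 0.2887]
tool_rot: [-3.131, -0.256, -0.0]
contact_force: [-1.0, -0.5, -1.8]
opening: 0.0086
grip_force: 29.3
```

```bash
python3 - <<'E'
from h import *
d=shot('top','t10.png'); grid(d)
o=ctrl.get_obs(); print(o['t'],o['tool_pos'],o['opening'],o['contact_force'],o['wrist_torque'])
E
```

```text
g B B B B B B B g g g
 g B B B B B B g W W g
 g B B B B B B g W W g
 g B B B B B B g W W g
 g B B B B B g g W W g
 g B B B B B g g W W g
 g B B B B B g g W W g
 W B B B B B g g W W g
 W B B B B B g g W W g
 B B B B B B B g g g g
 g g g g g g g g g g g
22.4 [0.49465503 0.15764824 0.28866687] 0.00851177828759218 [-0.14670068  0.30908644 -1.96900409] [ 0.12630839  0.05156683 -0.00583486]
```

Still one. I'll lower the tray along the same arc and look inside.

>>> {"name": "drive_tool", "arguments": {"rows": [[[0,-0.0073,0.0022],0],[[0,-0.0073,0.0023],0],[[0,-0.0076,0.0032],0],[[0,-0.0061,0.0032],0],[[0,-0.0061,0.0032],0],[[0,-0.0058,0.0037],0],[[0,-0.0058,0.0037],0],[[0,-0.0046,0.0047],0],[[0,-0.0046,0.0047],0],[[0,-0.0051,0.0046],0]]}}

```text
t: 23.4
tool_pos: [0.4853, 0.2178, 0.254]
tool_rot: [-3.13, -0.257, -0.003]
contact_force: [-0.6, 1.0, 3.7]
opening: 0.009
grip_force: 30.1
```

>>> {"name": "drive_tool", "arguments": {"rows": [[[0,-0.0051,0.0046],0],[[0,-0.0047,0.005],0],[[0,-0.0046,0.005],0],[[0,-0.0042,0.0055],0],[[0,-0.0042,0.0055],0],[[0,-0.0037,0.0058],0],[[0,-0.0037,0.0058],0],[[0,-0.0038,0.0072],0],[[0,-0.0038,0.0072],0],[[0,0,0],0]]}}

```text
t: 24.4
tool_pos: [0.4779, 0.2544, 0.1998]
tool_rot: [3.13, 0.258, -0.004]
contact_force: [-0.0, -1.4, 0.3]
opening: 0.0085
grip_force: 31.0
```

>>> {"name": "drive_tool", "arguments": {"rows": [[[0,-0.0023,0.0045],0],[[0,-0.0022,0.0046],0],[[0,-0.0024,0.0058],0],[[0,-0.0023,0.0058],0],[[0,-0.0018,0.006],0],[[0,-0.0018,0.005],0],[[0,0,0],0],[[0,0,0],0]]}}

```text
t: 25.2
tool_pos: [0.4765, 0.2672, 0.1698]
tool_rot: [-3.131, -0.257, 0.0]
contact_force: [-0.4, -0.5, 0.6]
opening: 0.0084
grip_force: 30.3
```

```bash
python3 - <<'E'
from asc import *
d=w(); cv2.imwrite('pics/w11.png',d['image']); asc(d['image'],300,500,80,310,2,4)
d=shot('top');grid(d)
o=ctrl.get_obs(); print(o['t'],o['tool_pos'],o['opening'],o['contact_force'])
E
```

```text
555555555555555556776445555555555555555554oBBBBBBBBBBBBBBBBBBBBBBBBBBBBBBBBBoBBBBBBBBBBBoBBBBBBBBBBB
555555555455445555555455545555555555555554BBBBBBBBBBBBBBBBBBBBBBBBooooooooooooooooooooooooooBoooBBBB
55555555555545555554455545444455444454333oBBBBBBBBBBBBBBBBBoBoooooooooooooooooooooooooo4oooooooooooo
55444555554455555554455444444444444788644oBBBBBBBBBBBBBooooooooooooooooooooooooooo54444444444444444o
555775555664444444444445554344444457999999987555566555456644444445555ooooooooooooo44444444444444444o
555577567775544465554444444344333457999999996666666666666655666665555566555554444444433443334444444o
5555686777755578577555545443333333579999999866666666556666666666666666666666666666666555555555544444
5555577655774785567677655443433333469999999766666655oooooOOOOOOOOOOOOoo66655666666666666665666666665
5555555445785554487776777443433333479999999996665444oooOoOOOOooooooOOOoOOOOOOOOOOOOOOOOOOOoo65555665
5555544455556887677886567743433333456999999986654555ooOOOOOOOOOOOOOOOOOOooooooooooooooooooooooOOOOOO
555554445775876887778755544343333345668999994333333ooOOOOOOOOOOoooooooooooooOOOoOOOOOOOOOO
[... 4409 characters left out ...]
OOOYYYYYYYYYYOOOOOOOOOOYYYYYYYYYYYYYYYYYYYYYY
################################1111111ooooooooooooooOOOOOOOOYYYYYYOOOOOOOOOOYYYYYYYYYYYYYYYYYYYYYYY
##################################1111112ooooooooooooOOOOOOOOOOOYYoOOOOOOOOOYYYYYYYYYYYYYYYYYYYYYYYY
###################################111112ooooooooooooooOOOOOOOOOOOOOOOOOOOOoYYYYYYYYYYYYYYYYYYYYYYYY
 g B B B B B B B g g g
 g B B B B B B g W W g
 g B B B B B B g W W g
 g B B B B B B g W W g
 g B B B B B g g W W g
 g B B B B B g g W W g
 g B B B B B g g W W g
 W B B B B B g g W W g
 W B B B B B g g W W g
 B B B B B B B g g g g
 g g g g g g g g g g g
25.3 [0.47653817 0.26714335 0.16989155] 0.008836978647147352 [ 0.33357425 -0.49690989 -0.71838996]
```

```bash
python3 - <<'E'
from asc import *
asc(cv2.imread('pics/w11.png'),440,640,80,320,2,6)
E
```

```text
BBBBBBoBBBBBBBBBBBoBBBBBBBBBBBBBBBBBoo66777787678777677777777777777777777767777777777667676677776666
ooooooooooooooooooooooooooBoooBBBooBBBBBoBBBBBBBBBBoo67777877777677777777777777777777776676666666666
oooooooooooo54444444444444444ooooooooooooooooooBBBBBBoBBBBBBBBBo667777778777777767766776776666666666
4444444555o444444444444444444oooooooooooooooooooooooooooBBBBBBBBBBBo77777767777777777676776666666666
666666666666666555555555544444455oooooooooooooooooooooooooooooBBB55676777777777777777777766676766666
OOOOOOOOOOooo66566655666666665666665565655545544444ooooooooooo54555555544555556776777767666667766666
OOooooooooooooooooooooooOOOOOOOOO4444455556556666544444444444444444444566655444554455556666677766666
oooooYYoooOOOOOOOOOOOOOOOOOOOOOOO444444444444444444444oo56677777765444566677766666666654444677666676
oYYYYYYYYYoOOOOOOOOOOOOOOOOOOOoooYoooooOOOo5544444444444444444444445ooO76787877655666666666666665567
YYYYYYYYYYOOOOOOOOOOOOooOOooYYYoYooYYoYooYoooooYoooOOOo544444444444444444445554456788888878665666666
YYYYYYYYYoOOOOOOOOOOOOooooYYYYYYYYYYYYYYYYoYYYoYYYoooYoooooOOOOOOo544444445677556677766666
[... 2239 characters left out ...]
OOOOOYYYYYYYYYYYYYYYYYYYYYYYYYYYYYYYYYOOYYYYOOOOOOOOOO3456777777777545763333333333333333333333
OOOOOOOOOOOYYYYYYYYYYYYYYYYYYYYYYYYYYYYYYYYOOYYYYOOOOOOOOOOOoooo222222222288533333333333333333333333
OOOOOOOOYYYYYYYYYYYYYYYYYYYYYYYYYYYYYYYYYYOOYYYYOOOOOOOOOOOoooo2222222222784333333333333333333333346
OOOOOOOOYYYYYYYYYYYYYYYYYYYYYYYYYYYYYYYYYOoYYYYOOOOOOOOOOOooo222222222236433333333333333346533333576
OOOOOOOYYYYYYYYYYYYYYYYYYYYYYYYYYYYYYYYYOoYYYYOOOOOOOOOOoooo2222222222233333333333333467777777636777
OOOOOoYYYYYYYYYYYYYYYYYYYYYYYYYYYYYYYYoOoYYYYOOOOOOOOOOoooo22222222222333333333335667777777777777777
OOOOOoYYYYYYYYYYYYYYYYYYYYYYYYYYYYYYYOOoYYYoOOOOOOOOOOoooo222222222233333333456677777777777777543344
```

The tray floor, lip and spout show no pin. I'll release, lift clear and get an unobstructed look at the sorter.

>>> {"name": "drive_tool", "arguments": {"rows": [[[0,0,0],0],[[0,0,0],0],[[0,0,0],0],[[0,0,0],0],[[0,0,-0.008],0],[[0,0,-0.02],0],[[0,0,-0.03],0],[[0,0,-0.035],0],[[0,0,-0.035],0],[[0,0,-0.035],0]], "jaw": 0.57}}

```text
t: 26.3
tool_pos: [0.4764, 0.267, 0.335]
tool_rot: [-3.131, -0.257, -0.001]
contact_force: [1.5, 0.4, 0.1]
opening: 0.037
grip_force: 0.0
```

```bash
python3 - <<'E'
from asc import *
d=shot('top','t12.png'); asc(d['image'],250,354,166,254,1,2)
d=shot('scene','s12.png'); print('scene');asc(d['image'],290,365,150,226,1,2)
o=ctrl.get_obs(); print(o['t'],o['tool_pos'])
d=w(); cv2.imwrite('pics/w12.png',d['image']); print('wrist'); asc(d['image'],400,620,90,280,2,5)
E
```

```text
55555566666665555555555555555555555566655555555555656655666556655555555555555555554455553455554455555555
56665556666655565655555555555555555566655555566555555555566666555555555555555555444444443244444454555555
55555566666555555655556665555566655555555566665555555555555555555444444333222222222222222244444445555545
55555555555445555655555555555555555555555555555544444443322222222222222222222222222222222234444445555444
44BBBBBBBBBBBB44555545455555555555444433322222222223333444555556777532222222222333oBo4432224455554544555
BBBBBBBBBBBo33345544443322222222222333444555556677777777777777777776433oBBBBBBBBBBB555554223555555455444
Bo33oooOOOOOOOO333333444555556677777777777777777777777777777777777775BBBBBBBBBBBBB3356775322444544444444
OOOOOOOOOOOOOOOOooOOOO77777777777777777777777777777777777777777777776BBBBBBBBBBBBB3456775322455554454444
OOOOOOOOOOOOOOOOOOOOOO777777777777777777777777777777776666665543oo324oBBBBBBBBBBBB3356777532244555555554
OOOOOOOOOOOOOOOOOOOOOOo67777777777777776666666544oYYYYYYYYYYYYYYYYY245BBBBBBBBBBBBo346677532245555555555
OOOOOOOOOOOOOOOOOOOOOOO777777777533oYYYYYYYYYYYYYY
[... 9977 characters left out ...]
6667777676677777766677777776676776
44OO46777775OOOOOOO4334433333333333333333445566666666777765556677777777767776777776677777767677777777777677776
44o44677777oOOOOOOOOo33333334455666666667777777677777777676666776666666677777677776777777777666777777667777767
44445777777OOOOOOOOOOo6666666777677667677777766777777777777777767777677777777777776777777777777777766776766766
34446777775ooooooo67777666666777667777767766777677777777777777777677776767766777676777767777777677777676677644
33346777777667777777767777677676776777777776777677777777777776777777766667667677777777777677767766677776646666
33357777777777777777777777777777677777777666777777766676777777777776677777776777767664333345566767777667677666
```

The tray is empty and the two short pins are in the yellow lane. Only one long pin shows in the blue lane, so I'll compare the top view with the first one to find the other.

```bash
python3 - <<'E'
from h import *
a=cv2.imread('pics/top0.png');b=cv2.imread('pics/t12.png')
m=(cv2.absdiff(a,b).max(2)>45).astype(np.uint8); m=cv2.morphologyEx(m,cv2.MORPH_OPEN,np.ones((3,3),np.uint8))
n,l,s,c=cv2.connectedComponentsWithStats(m)
d=shot('top')
for i in range(1,n):
    if s[i,4]>15: print(s[i],c[i].round(0),onz(d,*c[i],.01).round(3)[:2],b[l==i].mean(0).round(0))
# pin height by two views: bright ridge at mid lane
for nm,f in(('top','t12.png'),('scene','s12.png')):
    d=shot(nm); im=cv2.imread('pics/'+f)
    for z in(.018,.028,.048): print(nm,z,[ '%d'%im[tuple(np.round(proj(d,S(x,0,z))).astype(int)[::-1])].mean() for x in np.arange(.12,.17,.003)])
E
```

```text
[   94   136   187   264 23892] [189. 261.] [0.368 0.364] [42. 54. 92.]
[180 148   9  12  67] [184. 154.] [0.683 0.389] [39. 39. 40.]
[ 393  169   56   64 1457] [425. 199.] [ 0.532 -0.319] [137. 138. 136.]
[331 175  17  51 409] [339. 200.] [ 0.533 -0.066] [147. 137. 135.]
[310 193   7   5  23] [313. 195.] [0.55 0.01] [ 65. 111. 132.]
[398 193  13  25 168] [404. 205.] [ 0.515 -0.256] [146. 146. 143.]
[384 194  14  28 211] [390. 207.] [ 0.508 -0.215] [150. 151. 147.]
[316 212   5   5  21] [318. 214.] [ 0.495 -0.002] [ 61. 110. 132.]
[ 391  246  137   39 2152] [470. 269.] [ 0.325 -0.432] [145. 145. 142.]
[255 268  39  21 652] [275. 279.] [0.313 0.123] [148. 149. 147.]
[ 447  281  193  119 7601] [556. 358.] [ 0.081 -0.644] [ 98. 104.  99.]
[262 319  16  19 211] [270. 330.] [0.176 0.135] [104. 112. 108.]
[ 250  337   96   42 2082] [293. 353.] [0.114 0.074] [158. 153. 152.]
[252 374  35  26 264] [264. 385.] [0.035 0.152] [95. 99. 97.]
[199 377   7   7  27] [202. 380.] [0.053 0.318] [41. 49. 93.]
[286 376  25  24 424] [296. 388.] [0.026 0.066] [31. 32. 46.]
[306 396   6   4  20] [309. 398.] [0.001 0.034] [30. 32. 44.]
top 0.018 ['114', '112', '113', '113', '115', '88', '72', '103', '139', '166', '190', '197', '179', '139', '82', '61', '103']
top 0.028 ['112', '112', '113', '111', '113', '90', '76', '103', '166', '193', '194', '179', '139', '82', '60', '107', '132']
top 0.048 ['114', '114', '113', '101', '73', '74', '114', '152', '173', '195', '191', '175', '95', '65', '62', '114', '126']
scene 0.018 ['113', '112', '110', '110', '145', '176', '192', '166', '166', '145', '91', '86', '85', '98', '98', '159', '168']
scene 0.028 ['112', '112', '112', '108', '108', '165', '185', '192', '162', '166', '110', '85', '86', '83', '146', '146', '168']
scene 0.048 ['113', '112', '112', '112', '109', '147', '147', '184', '191', '167', '150', '150', '88', '85', '82', '120', '171']
```

```bash
python3 - <<'E'
from h import *
d=w()
o=ctrl.get_obs();print(o['tool_pos'])
im=d['image']; print(im[165,515:575].mean(1).astype(int))
t=np.linspace(0,2*np.pi,60)
print('row',proj(d,S(.149,0,.018)))
for c in((.149,.018),(.145,.018),(.149,.038),(.143,.036),(.149,.058)):
    for y in (.03,0.0):
        p=np.array([proj(d,S(c[0]+.01*np.cos(k),y,c[1]+.01*np.sin(k))) for k in t]); print(c,y,p[:,0].min().round(1),p[:,0].max().round(1),p[:,1].mean().round(1))
for n,q in dict(wall_in=(.159,0.02,.086),wall_out=(.162,.02,.086),lanewall=(.099,.02,.05),floorR=(.159,.02,.008)).items(): print(n,proj(d,S(*q)).round(1))
E
```

```text
[0.4759846  0.26680913 0.33109385]
[ 92  91  90  91  91  90  90  95 129 166 148 131 115  93  83  83  90 106
 109 109 111 113 114 115 115 109 110 120 139 157 172 185 202 219 226 218
 211 184 108  86  86  86  86  86  86  86  85  86  85  85  85  86  86  86
  85  86  87 103 145 165]
row [537.7016661  171.23770587]
(0.149, 0.018) 0.03 534.6 546.5 152.2
(0.149, 0.018) 0.0 531.8 543.6 171.3
(0.145, 0.018) 0.03 532.7 544.7 152.0
(0.145, 0.018) 0.0 530.0 541.8 171.1
(0.149, 0.038) 0.03 542.4 554.6 154.9
(0.149, 0.038) 0.0 539.4 551.4 174.6
(0.143, 0.036) 0.03 538.8 551.1 154.4
(0.143, 0.036) 0.0 535.8 547.9 174.1
(0.149, 0.058) 0.03 550.6 563.2 157.9
(0.149, 0.058) 0.0 547.4 559.8 178.2
wall_in [572.8 169.9]
wall_out [574.2 170. ]
lanewall [528.  161.4]
floorR [540.3 157.6]
```

In the wrist view, row 165 shows two pin bands in the blue lane: columns 530–541 (on the floor, z about 0.018) and 541–552 (z about 0.038). So both long pins are in the lane, one resting on the other against the end wall, and both are below 55 mm. Next I'll check the tray's position.

```bash
python3 - <<'E'
from h import *
d=w(); im=d['image']; hsv=cv2.cvtColor(im,cv2.COLOR_BGR2HSV)
m=((hsv[...,0]<19)&(hsv[...,1]>90)&(hsv[...,2]>60)).astype(np.uint8)
for y in (.05,.0,-.03):
    # search the spout tip along sorter x at z=.09
    P=[(x,proj(d,S(x,y,.0895))) for x in np.arange(-.06,.0,.001)]
    xs=[x for x,p in P if m[int(round(p[1])),int(round(p[0]))]]
    print('spout tip x',y,max(xs).__round__(4) if xs else None, '-> front', round(max(xs)-.015,4) if xs else None)
t=shot('top'); h2=cv2.cvtColor(t['image'],cv2.COLOR_BGR2HSV); m2=(h2[...,0]<19)&(h2[...,1]>140)
for y in(.05,0,-.05):
    xs=[x for x in np.arange(-.06,.0,.001) if m2[tuple(np.round(proj(t,S(x,y,.0895))).astype(int)[::-1])]]
    print('top tip',y,max(xs).round(4))
ys=[y for y in np.arange(-.1,.1,.001) if m2[tuple(np.round(proj(t,S(-.04,y,.0895))).astype(int)[::-1])]]
print('lateral',min(ys),max(ys))
r=im[165,515:560].mean(1).astype(int);print(r[12:40]); print(ctrl.get_obs()['t'])
E
```

```text
spout tip x 0.05 -0.029 -> front -0.044
spout tip x 0.0 -0.029 -> front -0.044
spout tip x -0.03 -0.028 -> front -0.043
top tip 0.05 -0.034
top tip 0 -0.034
top tip -0.05 -0.031
lateral -0.07599999999999998 0.08100000000000016
[115  97  85  83  87 104 108 110 111 111 114 116 115 110 108 118 136 154
 170 182 199 217 226 219 214 201 117  86]
26.75
```

The tray's front is at about -0.045, against the step and centred to about 3 mm. The pins haven't moved and the gripper is clear.

```bash
python3 -c "
from station import ctrl
print(ctrl.finish_job())"
```

```text
the job is handed in; nothing more can be done
None
```

The job is handed in, though no verdict came back: by the camera checks the short pins are in the yellow lane, both long pins are in the blue lane (one resting on the other, below 55 mm), and the empty tray stands released on the ledge against the step.

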